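# Refit the slide warmer's knob and switch it to warm

### The job

The slide warmer's knob has come off and stands on the bench. Fit it fully home on the square spindle while the control is still at off, press it down against its spring and turn it clockwise, under the steel guard, to the warm position at the far stop; let it spring back up there and leave the knob fitted. Leave the beaker, the jar and the dish where they are.

Things in the scene. Friction and masses are not known exactly. Their poses are not given: they have to be found in the camera images.
- knob: Loose black plastic knob, 48 mm tall, 55-115 g, standing on the bench bore down. Foot: square block 36 x 36 mm, 24 mm high, with a blind square bore 18.5 x 18.5 mm, 20 mm deep, opening down; bore sides parallel to the block's, along the knob's x and y. Fits the spindle in any of four quarter turns. Origin: centre of the underside; z up.
- bar_mid (a point): Middle of the knob's grip bar, 36 mm above its underside. The bar stands on the foot block: 50 mm long (knob's x), 16 mm thick (knob's y), 24 mm tall, from 24 to 48 mm above the underside.
- spindle_seat (a point): On the axis of the white slide warmer's control, on top of a round steel skirt 50 mm across; 76 mm above the bench when up. A steel spindle rises 18 mm from here: 16 mm square for 11 mm, then tapering to 6 mm square at the tip; the fitted knob's underside rests here (1.2 mm room each side, about 0.17 rad idle turn each way). x, y lie along the spindle's sides; z up. All turns and sinks together.
- tab_end (a point): End of the pointer tab, a round steel bar 7 mm thick that sticks out of the skirt along the spindle's +x to 35 mm from the axis; it turns and sinks with the spindle.
- guard_top (a point): Top middle of the fixed steel guard, a bridge 28 to 45 mm from the spindle's axis, level with the skirt's top when up. The tab passes under it only when pressed down. The off gap is before it, the warm gap past it (clockwise), with a stop post at the far end of each. The warmer is a box 300 x 200 mm, its control deck 60 mm above the bench.
- plunger (a joint): How far the spindle is pressed down, in m: 0 up, 0.008 fully down. A spring pushes it up: 6 N at the top, 12 N fully down.
- spindle (a joint): Spindle angle in rad, growing clockwise seen from above. Up, the tab stands in the off gap (0 to 0.42; it starts there) or the warm gap (1.10 to 1.30, the far stop). Between them the guard blocks it unless pressed at least 6 mm (better fully). Released in the warm gap it springs up; released under the guard it stays caught. Friction 0.04 N m.
- beaker: Bystander: small open glass beaker, 60 mm across, 75 mm tall, on the bench. Origin: centre of its underside.
- jar: Bystander: small white lidded jar, 52 mm across, 70 mm tall, on the bench. Origin: centre of its underside.
- dish: Bystander: clear flat dish, 90 mm across, 15 mm tall, on the bench. Origin: centre of its underside.

How it is judged:
On the way, in this order (a step that is already met when the one before it is completed fails the run):
1. the knob is fully home on the spindle, with the control still at off (z of knob in the frame of spindle_seat between -0.003 and 0.003 m and horizontal distance between knob and spindle_seat below 0.0035 m and angle between knob's own z axis and vertical below 0.12 rad and value of joint spindle below 0.5 rad), for 0.1 s.
2. with the knob on it, the spindle is pressed down and turned under the guard (value of joint plunger above 0.005 m and value of joint spindle above 0.65 rad and horizontal distance between knob and spindle_seat below 0.006 m), for 0.02 s.
At the end, for the whole second after the job is handed in: The spindle stands in the warm gap (joint over 1.05 rad), sprung up (less than 2 mm down), and the knob is on it fully home (within 3 mm of the skirt, 3.5 mm of the axis, upright within 0.12 rad) and at rest (value of joint spindle above 1.05 rad and value of joint plunger below 0.002 m and z of knob in the frame of spindle_seat between -0.003 and 0.003 m and horizontal distance between knob and spindle_seat below 0.0035 m and angle between knob's own z axis and vertical below 0.12 rad and linear speed of knob below 0.02 m/s); the robot touches nothing.
It fails at once if the beaker is pushed more than 30 mm or tipped (distance of beaker from where it was at the start of the episode above 0.03 m or angle between beaker's own z axis and vertical above 0.5 rad).
It fails at once if the jar is pushed more than 30 mm or tipped (distance of jar from where it was at the start of the episode above 0.03 m or angle between jar's own z axis and vertical above 0.5 rad).
It fails at once if the dish is pushed more than 30 mm or tipped (distance of dish from where it was at the start of the episode above 0.03 m or angle between dish's own z axis and vertical above 0.5 rad).
It also fails if it takes over 58 s, if anything falls off the work surface, if the arm or the gripper's body presses on something with over 40 N, if the wrist force passes 120 N, or if a joint passes its speed limit or range.

### The arm

A 7-joint arm with a two-finger parallel gripper is mounted at the origin on the work surface. World frame = base frame: x ahead of the robot, y to its left, z up, the work surface at z = 0. Lengths are in m, angles in rad, forces in N, time in s.
With the tool pointing down it reaches from about 0.4 to 0.85 m from the base axis. Payload 10.4 kg.
Tool frame: the origin (TCP) lies between the finger pads; the fingertips stand manip.tip_extent ahead of it and the grasp point (between the pads) lies 6 mm ahead of it (manip.tip_extent is the distance from the TCP to the fingertips, in m); z points along the fingers, y is the line along which they close (so a half turn about z gives the same grasp; the last joint's range is limited). The gripper opens to 85 mm and grips with 20 to 120 N. Pads are 22 mm wide; open, the fingers measure 114 mm over their backs; the gripper's body (76 mm by 85 mm) begins 54 mm behind the grasp point. The pads swing forward as they close: fully open they stand 13 mm farther back than shut.
Start: joints at [-1.146, 0.332, -0.065, 1.46, 0.022, 1.35, -0.088], TCP at [0.271, 0.563, 0.256] pointing down, gripper open.
Joint ranges: [-2.6, 2.6], [-0.5, 2.12], [-1.47, 1.34], [0.16, 2.42], [-1.27, 4.41], [0.06, 2.06], [-2.6, 2.6]. Speed limits (rad/s): [2.22, 2.22, 2.79, 2.79, 3.14, 3.14, 3.14].

### API

Orientations are given as a unit quaternion [x, y, z, w].
In Python, from workcell import get_obs, optics, workorder, manip gives the robot as it stands.
- The arm moves only by the tool jog_arm, never from a script. Its argument "increments" is a list of rows, each a list of 7 numbers: the shift along the tool's x, y, z in m, then the turn, a rotation vector about the tool's x, y, z in rad, then the opening, from -1 (shut) to 1 (fully open). A call has 1 to 5 rows; each row is the pose to reach, as a shift and turn from the pose commanded when the call began, along the tool's axes at that moment; what a row does not reach only later rows make up. A row lasts 1/12 s, in which the tool goes at most 41.7 mm and 7.16 degrees, less where a joint would pass 70% of its speed; a pose out of reach is approached as far as the arm can. A call with a gripper value outside its range is refused whole. The fingers move at their own pace and stop on an object; "grip_force" is the grip in N (left out, the last holds). Time passes only in rows, so rows that repeat a pose let the fingers close. It gives the time, the measured TCP pose, the force, the opening and the grip force at its end, in the units of the state.
- get_obs(): the state, without advancing time (a new reading comes with each control period).
- optics.camera(name): name is "side" or "top" or "wrist"; returns a dict with "color" (400x640x3 uint8, red, green, blue), "depth" (400x640 float32, m along the optical axis (not along the pixel's ray), 0 where there is no reading), "K" (3x3 intrinsics, pixels), "k1" (the pictures are not rectified: a ray, as slopes to the right and down, at radius r is drawn at 1 + k1 r^2 times it, then the intrinsics apply), "R" (3x3) and "t" (3): a world point X has camera coordinates R X + t. Camera axes: x right, y down, z forward; pixel columns grow to the right and rows downward; lengths in m; the calibration is good to about 2 mm. A picture is of the moment at which its call begins.
- workorder.hand_in(): hands the job in; it is judged then, once.
The state is a dict: "clock": time; "joint_pos": joint angles; "joint_velocities": joint speeds; "tau": joint torques, N m; "position": TCP position; "ee_rot": TCP orientation; "ft_force": force on the tool from outside, world axes, zero at the start; "torque": the same for the moment, N m; "grip_width": opening from 0.0 (shut) to 1.0 (fully open); "grasp_force": force on a finger pad.
Only numpy, scipy, OpenCV 4.12 (cv2) and the standard library are available. Lean on these libraries where they do the work, as an engineer would, in place of code of your own. Each camera call takes 0.05 s, during which the arm holds its last target. There are 200 camera calls.

## Working session

There is one attempt and no reset: what is moved stays moved. The work goes in short steps, Python scripts to look and compute and a tool call to move; the robot and the scene stay as the last step left them, time stands still between calls to the robot, and variables do not carry over. Pictures are saved under pics/ and viewed, at most 10 in all, crops included, and the job is handed in when it is done.

Besides the shell and the picture viewer there is one more tool, called after "Call:" in YAML: its name, and indented under it one key for each argument. jog_arm: Moves the arm, as the interface text tells. Its arguments: {"type":"object","properties":{"increments":{"type":"array"},"grip_force":{"type":"number"}},"required":["increments"]}

```bash
mkdir -p pics
cat > h.py <<'E'
import numpy as np, cv2
from workcell import get_obs, optics, workorder, manip
from scipy.spatial.transform import Rotation as Ro
def cloud(c):
    K=c["K"];d=c["depth"];v,u=np.mgrid[:400,:640]
    p=cv2.undistortPoints(np.stack([u,v],-1).reshape(-1,1,2).astype(float),K,np.array([c["k1"],0,0,0.]))[:,0]
    p=p.reshape(400,640,2);X=np.dstack([p*d[...,None],d])
    W=(X-c["t"])@c["R"]; W[d==0]=np.nan
    return W
E
python3 - <<'E'
from h import *
o=get_obs();print(o,manip.tip_extent)
a=[]
for n in("top","side"):
    c=optics.camera(n);np.savez(n,**c);a.append(c["color"][...,::-1])
    print(n,c["K"].tolist(),c["k1"],c["R"].tolist(),c["t"])
cv2.imwrite("pics/top.png",a[0]);cv2.imwrite("pics/side.png",a[1])
E
```

```text
{'clock': 0.0, 'joint_pos': array([-1.14562488,  0.33285096, -0.0646995 ,  1.4609527 ,  0.02159887,
        1.34989062, -0.08848864]), 'joint_velocities': array([-0.00024386,  0.00051228,  0.00057907, -0.00047201, -0.0004407 ,
        0.00220168,  0.00011439]), 'tau': array([-5.28174660e-04, -6.25441718e+01,  4.91481903e-02, -3.91601837e+01,
        1.63103733e-02,  9.80381184e-03, -5.29429667e-05]), 'position': array([0.27045386, 0.56307374, 0.25552353]), 'ee_rot': array([ 2.22004445e-01,  9.75045400e-01, -6.92023642e-04, -1.24244006e-04]), 'ft_force': array([0.56401411, 0.2302691 , 0.25123589]), 'torque': array([ 0.03379848, -0.02193984, -0.04379754]), 'grasp_force': 0.0, 'grip_width': 1.0029409163746406} 0.025
top [[479.62943967681474, 0.0, 317.8362195352115], [0.0, 479.62943967681474, 198.791026726602], [0.0, 0.0, 1.0]] -0.02788946320844337 [[0.024913505327347367, -0.9994712268904457, -0.020894589500914874], [-0.9846628912797276, -0.020923346199695166, -0.17320855671835433], [0.17267978396138875, 0.024889359210618744, -0.9846635019178548]] [-0.12994945  0.57081096  1.05232101]
side [[445.0623116960529, 0.0, 311.95259452695666], [0.0, 445.0623116960529, 205.865483659981], [0.0, 0.0, 1.0]] -0.11722141034667342 [[-0.885256821854487, -0.46508449480550573, -0.004095369531644585], [-0.2400292960159528, 0.4643861857565744, -0.8524854295133416], [0.39837958835033116, -0.7536855333426322, -0.5227349427920929]] [0.41834284 0.28363709 0.54729358]
```

View pics/top.png

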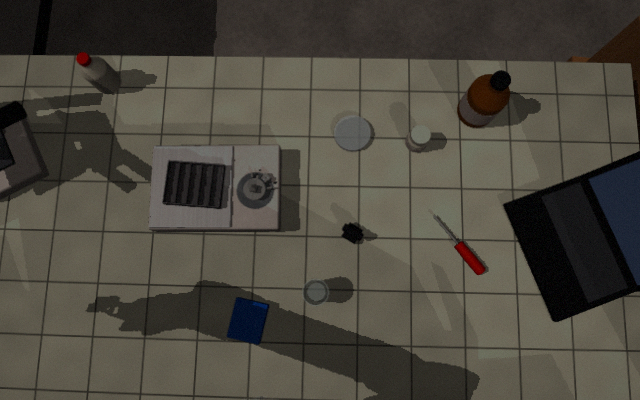

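View pics/side.png

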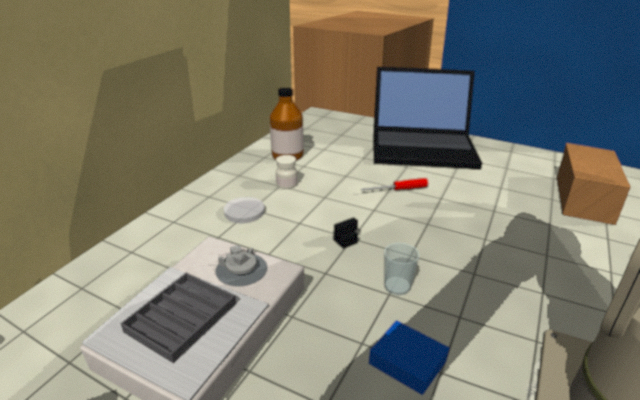

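Top picture: warmer with its spindle near (255,187), black knob at (352,232), beaker (316,292), dish (352,133), jar (418,138). The side picture agrees. Next I'll measure using depth.

Run:
```python
from h import *
for n,kb,sb in(("top",(205,260,330,375),(160,215,230,285)),("side",(210,255,325,370),(235,285,205,270))):
    c=dict(np.load(n+".npz"));W=cloud(c)
    for nm,(a,b,e,f),zl in(("knob",kb,(.038,.06)),("knoblow",kb,(.012,.03)),("skirt",sb,(.068,.079)),("spind",sb,(.084,.12))):
        P=W[a:b,e:f].reshape(-1,3);col=c["color"][a:b,e:f].reshape(-1,3)
        m=(P[:,2]>zl[0])&(P[:,2]<zl[1])
        if "knob" in nm: m&=col.max(1)<60
        Q=P[m]
        print(n,nm,len(Q),Q.mean(0).round(4) if len(Q) else 0,Q.min(0).round(4) if len(Q) else 0,Q.max(0).round(4) if len(Q) else 0)
        if nm=="knob" and len(Q)>4:
            r=cv2.minAreaRect((Q[:,:2]*1000).astype(np.float32));print(r)
for n,b in(("top",(165,240,225,375)),("side",(205,285,200,375))):
    c=np.load(n+".npz")["color"][b[0]:b[1],b[2]:b[3],::-1]
    c=cv2.convertScaleAbs(cv2.resize(c,None,fx=4.5,fy=4.5,interpolation=cv2.INTER_CUBIC),alpha=1.5)
    cv2.imwrite(f"pics/{n}_crop.png",c)
a=cv2.imread("pics/top_crop.png");b=cv2.imread("pics/side_crop.png")
w=max(a.shape[1],b.shape[1]);o=np.vstack([cv2.copyMakeBorder(x,0,0,0,w-x.shape[1],0) for x in(a,b)])
print(o.shape);s=min(800/o.shape[1],600/o.shape[0]);cv2.imwrite("pics/crop.png",cv2.resize(o,None,fx=s,fy=s))
```

```text
top knob 160 [ 0.5007 -0.1967  0.0467] [ 0.4838 -0.2209  0.0384] [ 0.5174 -0.1733  0.0523]
((501.1465759277344, -196.5966339111328), (48.990543365478516, 16.26764488220215), 58.86439895629883)
top knoblow 124 [ 0.4987 -0.1958  0.0234] [ 0.477  -0.2206  0.0142] [ 0.5246 -0.1739  0.029 ]
top skirt 415 [0.5948 0.0231 0.075 ] [ 0.5649 -0.0115  0.0685] [0.6281 0.0816 0.079 ]
top spind 53 [0.5889 0.0276 0.0895] [0.5815 0.0187 0.0847] [0.597  0.0367 0.0946]
side knob 160 [ 0.4986 -0.1902  0.0455] [ 0.4845 -0.2139  0.0382] [ 0.5141 -0.1712  0.051 ]
((498.8032531738281, -192.05136108398438), (47.42313766479492, 11.064876556396484), 60.75920486450195)
side knoblow 207 [ 0.4939 -0.1861  0.0216] [ 0.4776 -0.2125  0.012 ] [ 0.5212 -0.1709  0.03  ]
side skirt 583 [0.5926 0.0278 0.0761] [ 0.5637 -0.0133  0.068 ] [0.6287 0.0537 0.0789]
side spind 103 [0.5872 0.0345 0.0897] [0.5794 0.022  0.084 ] [0.6027 0.1037 0.0964]
(698, 788, 3)
```

View pics/crop.png

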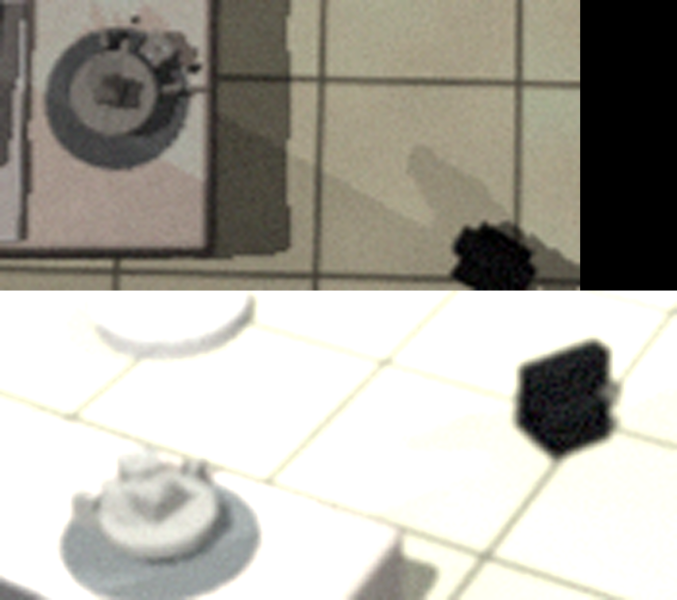

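```bash
cat >> h.py <<'E'
def plan(x,y,z,yaw):
    "tool-frame shift and turn from present measured pose to tool-down pose whose tool y points at yaw deg"
    o=get_obs();T=Ro.from_quat(o["ee_rot"]);s=T.inv().apply(np.array([x,y,z])-o["position"])
    ty=np.array([np.cos(np.radians(yaw)),np.sin(np.radians(yaw)),0]);tz=np.array([0,0,-1.])
    G=Ro.from_matrix(np.c_[np.cross(ty,tz),ty,tz])
    print("pos",o["position"].round(4),"y yaw",np.degrees(np.arctan2(*T.as_matrix()[[1,0],1])).round(2),"F",o["ft_force"].round(1),"M",o["torque"].round(2),"grip",round(o["grip_width"],3),round(o["grasp_force"],1),"t",round(o["clock"],2),"q7",o["joint_pos"][6].round(2))
    print("shift",s.round(4),"turn",(T.inv()*G).as_rotvec().round(3))
E
python3 -c "
from h import *
plan(.54,.03,.3,0)"
```

```text
pos [0.2705 0.5631 0.2556] y yaw 64.34 F [ 0.4 -0.4  0.4] M [0.02 0.03 0.02] grip 0.998 0.0 t 0.1 q7 -0.09
shift [-0.4738 -0.3639 -0.0439] turn [-1.000e-03  1.000e-03  1.123e+00]
```

Call:
jog_arm:
  increments:
    - [-0.03, -0.023, -0.01, 0, 0, 0.12, 1]
    - [-0.06, -0.046, -0.02, 0, 0, 0.24, 1]
    - [-0.09, -0.069, -0.03, 0, 0, 0.36, 1]
    - [-0.12, -0.092, -0.04, 0, 0, 0.48, 1]
    - [-0.15, -0.115, -0.044, 0, 0, 0.6, 1]

```text
clock: 0.52
position: [0.3567, 0.3932, 0.3014]
ee_rot: [0.503, 0.864, 0.001, -0.0]
ft_force: [0.3, 0.1, -0.8]
grip_width: 0.999
grasp_force: 0.0
```

```bash
python3 -c "
from h import *
plan(.54,.03,.3,0)"
```

```text
pos [0.3567 0.3932 0.3014] y yaw 29.63 F [ 0.3  0.1 -0.8] M [ 0.01 -0.1  -0.04] grip 0.999 0.0 t 0.52 q7 -0.4
shift [-0.4063 -0.0202  0.0011] turn [ 0.001 -0.001  0.517]
```

Call:
jog_arm:
  increments:
    - [-0.04, -0.002, 0, 0, 0, 0.1, 1]
    - [-0.08, -0.004, 0, 0, 0, 0.2, 1]
    - [-0.12, -0.006, 0, 0, 0, 0.3, 1]
    - [-0.16, -0.008, 0, 0, 0, 0.4, 1]
    - [-0.2, -0.01, 0, 0, 0, 0.5, 1]

```text
clock: 0.93
position: [0.4476, 0.2145, 0.3002]
ee_rot: [0.701, 0.713, -0.0, -0.0]
ft_force: [0.5, 0.6, -0.1]
grip_width: 0.999
grasp_force: 0.0
```

```bash
python3 -c "
from h import *
plan(.54,.03,.3,0)"
```

```text
pos [0.4476 0.2145 0.3002] y yaw 1.04 F [ 0.5  0.6 -0.1] M [ 0.04 -0.11  0.01] grip 0.999 0.0 t 0.93 q7 -0.52
shift [-1.862e-01  8.910e-02  1.000e-04] turn [-0.    -0.     0.018]
```

Call:
jog_arm:
  increments:
    - [-0.037, 0.018, 0, 0, 0, 0.01, 1]
    - [-0.074, 0.036, 0, 0, 0, 0.018, 1]
    - [-0.111, 0.054, 0, 0, 0, 0.018, 1]
    - [-0.148, 0.072, 0, 0, 0, 0.018, 1]
    - [-0.186, 0.089, 0, 0, 0, 0.018, 1]

```text
clock: 1.35
position: [0.5409, 0.0308, 0.3002]
ee_rot: [0.705, 0.709, 0.0, -0.0]
ft_force: [1.6, 0.6, -0.1]
grip_width: 0.995
grasp_force: 0.0
```

```bash
python3 -c "
from h import *
c=optics.camera('wrist');np.savez('w1',**c);cv2.imwrite('pics/w1.png',cv2.convertScaleAbs(c['color'][...,::-1],alpha=1.5))
plan(.54,.03,.3,0); print(-c['R'].T@c['t'])"
```

```text
pos [0.543  0.0218 0.3003] y yaw -0.21 F [-2.3 -7.9 -1.2] M [-0.4   0.13 -0.01] grip 1.003 0.0 t 1.4 q7 -0.08
shift [ 0.0082 -0.003   0.0003] turn [ 0.001  0.004 -0.004]
[0.53981965 0.11165143 0.41741082]
```

View pics/w1.png

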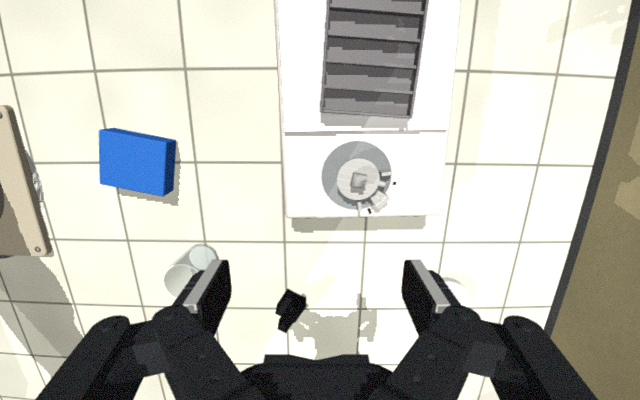

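The wrist picture shows the spindle at (359,180) with tab and guard to its lower right. I'll take a fresh picture, now that the arm has settled, and enlarge it.

```bash
python3 -c "
from h import *
c=optics.camera('wrist');np.savez('w2',**c)
x=c['color'][135:235,310:420,::-1];cv2.imwrite('pics/w2.png',cv2.resize(x,None,fx=6,fy=6,interpolation=cv2.INTER_CUBIC))
W=cloud(c)
P=W[135:235,310:420].reshape(-1,3)
for zl in((.066,.0795),(.0795,.12),(.09,.12)):
    Q=P[(P[:,2]>zl[0])&(P[:,2]<zl[1])];print(zl,len(Q),Q.mean(0).round(4),Q.min(0).round(4),Q.max(0).round(4))
plan(.54,.03,.3,0)"
```

```text
(0.066, 0.0795) 1606 [0.5938 0.0242 0.0753] [ 0.5634 -0.0132  0.0661] [0.628  0.0522 0.0795]
(0.0795, 0.12) 227 [0.5876 0.0286 0.0894] [0.579  0.0187 0.0798] [0.5974 0.0365 0.0958]
(0.09, 0.12) 99 [0.5881 0.0279 0.0924] [0.5815 0.0207 0.09  ] [0.5946 0.0335 0.0958]
pos [0.5419 0.025  0.3002] y yaw -0.28 F [-0.3  0.7  0.5] M [ 0.01 -0.01 -0.02] grip 1.0 0.0 t 1.45 q7 -0.08
shift [ 0.005  -0.0019  0.0001] turn [ 0.     0.003 -0.005]
```

View pics/w2.png

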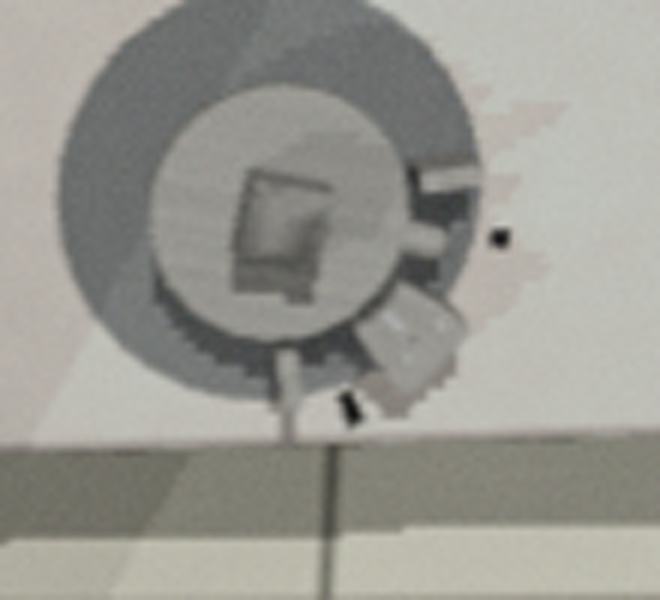

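```bash
cat >> h.py <<'E'
def ray(c,uv,z):
    p=cv2.undistortPoints(np.array(uv,float).reshape(-1,1,2),c["K"],np.array([c["k1"],0,0,0.]))[:,0]
    d=np.c_[p,np.ones(len(p))]@c["R"];C=-c["R"].T@c["t"]
    return C+d*((z-C[2])/d[:,2])[:,None]
E
python3 - <<'E'
from h import *
c=dict(np.load('w2.npz'))
px=lambda L:[(310+(x+.5)/6-.5,135+(y+.5)/6-.5) for x,y in L]
rim=[(150,210),(282,84),(411,210),(282,341),(190,120),(372,120),(190,305)]
Q=ray(c,px(rim),.076);A=np.c_[2*Q[:,:2],np.ones(len(Q))];s=np.linalg.lstsq(A,(Q[:,:2]**2).sum(1),rcond=None)[0]
ctr=s[:2];print("skirt",ctr,"r",np.sqrt(s[2]+ctr@ctr))
for n,l,z in(("tab",[(447,241)],.072),("post1",[(480,178)],.076),("guard",[(412,335)],.076),("post2",[(288,395)],.076),("sqtop",[(250,172),(332,187)],.087),("left",[(250,172),(234,285)],.087)):
    q=ray(c,px(l),z)[:,:2]; d=(q[0]-ctr) if len(q)==1 else q[1]-q[0]
    print(n,np.linalg.norm(d).round(4),np.degrees(np.arctan2(d[1],d[0])).round(1))
W=cloud(c);P=W[290:335,270:310].reshape(-1,3);col=c["color"][290:335,270:310].reshape(-1,3)
Q=P[(P[:,2]>.04)&(P[:,2]<.06)&(col.max(1)<60)];print(len(Q),Q.mean(0),cv2.minAreaRect((Q[:,:2]*1000).astype(np.float32)))
plan(.54,-.1,.3,-31)
E
```

```text
skirt [0.58908587 0.02753705] r 0.025138038935144314
tab 0.0342 -10.6
post1 0.0388 10.4
guard 0.0363 -42.0
post2 0.0367 -85.4
sqtop 0.0156 -10.6
left 0.0217 -96.2
326 [ 0.50186738 -0.19257722  0.04642553] ((501.37896728515625, -195.3251190185547), (48.23389434814453, 16.06087875366211), 58.8856086730957)
pos [0.5419 0.025  0.3002] y yaw -0.28 F [-0.3  0.7  0.5] M [ 0.01 -0.01 -0.02] grip 1.0 0.0 t 1.45 q7 -0.08
shift [-0.125  -0.0013  0.0005] turn [0.001 0.003 0.536]
```

```bash
python3 -c "
from h import *
plan(.5014,-.1955,.16,-31.1)"
```

```text
pos [0.5419 0.025  0.3002] y yaw -0.28 F [-0.3  0.7  0.5] M [ 0.01 -0.01 -0.02] grip 1.0 0.0 t 1.45 q7 -0.08
shift [-0.2203 -0.0395  0.1408] turn [0.001 0.003 0.538]
```

Call:
jog_arm:
  increments:
    - [-0.035, -0.008, 0.02, 0, 0, 0.11, 1]
    - [-0.07, -0.016, 0.04, 0, 0, 0.22, 1]
    - [-0.11, -0.024, 0.07, 0, 0, 0.33, 1]
    - [-0.145, -0.03, 0.09, 0, 0, 0.44, 1]
    - [-0.18, -0.035, 0.11, 0, 0, 0.538, 1]

```text
clock: 1.87
position: [0.5062, -0.1428, 0.1925]
ee_rot: [0.87, 0.494, 0.0, -0.0]
ft_force: [1.9, -0.5, 0.3]
grip_width: 1.001
grasp_force: 0.0
```

```bash
python3 -c "
from h import *
plan(.5014,-.1955,.16,-31.1)"
```

```text
pos [ 0.5062 -0.1428  0.1925] y yaw -30.84 F [ 1.9 -0.5  0.3] M [-0.04 -0.01 -0.05] grip 1.001 0.0 t 1.87 q7 -0.25
shift [-0.0478  0.0229  0.0325] turn [-0.    -0.     0.005]
```

Call:
jog_arm:
  increments:
    - [-0.02, 0.01, 0.015, 0, 0, 0.004, 1]
    - [-0.04, 0.02, 0.03, 0, 0, 0.004, 1]
    - [-0.04, 0.02, 0.03, 0, 0, 0.004, 1]
    - [-0.04, 0.02, 0.03, 0, 0, 0.004, 1]
    - [-0.04, 0.02, 0.03, 0, 0, 0.004, 1]

```text
clock: 2.28
position: [0.5044, -0.1854, 0.1638]
ee_rot: [0.869, 0.494, 0.0, -0.0]
ft_force: [-0.5, 0.3, 0.0]
grip_width: 1.0
grasp_force: 0.0
```

```bash
python3 -c "
from h import *
c=optics.camera('wrist');np.savez('w3',**c)
cv2.imwrite('pics/w3.png',cv2.convertScaleAbs(c['color'][...,::-1],alpha=1.5))
W=cloud(c);col=c['color'];m=(W[...,2]>.041)&(W[...,2]<.055)&(col.max(2)<70)&(np.hypot(W[...,0]-.5014,W[...,1]+.1955)<.05)
Q=W[m];print(len(Q))
if len(Q)>9: print(Q.mean(0),cv2.minAreaRect((Q[:,:2]*1000).astype(np.float32)))
plan(.5014,-.1955,.08,-31.1)"
```

```text
1059
[ 0.50214879 -0.19553266  0.04727725] ((501.2625732421875, -196.92864990234375), (48.813594818115234, 15.74814224243164), 59.84248352050781)
pos [ 0.5047 -0.185   0.1641] y yaw -30.68 F [ 0.6 -0.4 -0. ] M [-0.04  0.02  0.03] grip 1.004 0.0 t 2.33 q7 -0.13
shift [-0.0107  0.0025  0.0841] turn [ 0.    -0.001  0.007]
```

View pics/w3.png

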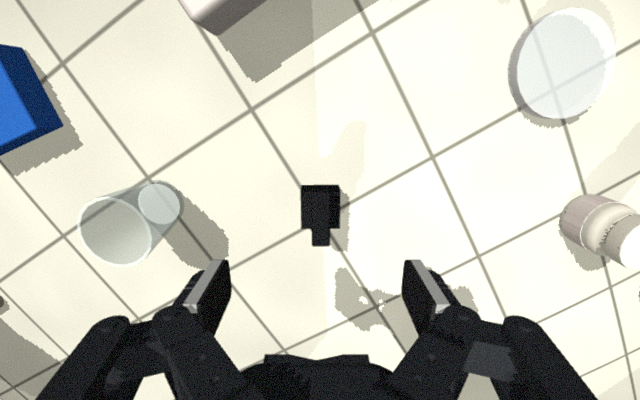

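The knob's bar sits upright at (320,215), midway between the fingers; the beaker (130,225) is clear. Descending.

Call:
jog_arm:
  increments:
    - [-0.006, 0.003, 0.03, 0, 0, 0.003, 1]
    - [-0.011, 0.003, 0.06, 0, 0, 0.003, 1]
    - [-0.011, 0.003, 0.085, 0, 0, 0.003, 1]
    - [-0.011, 0.003, 0.085, 0, 0, 0.003, 1]
    - [-0.011, 0.003, 0.085, 0, 0, 0.003, 1]

```text
clock: 2.75
position: [0.5011, -0.1961, 0.0788]
ee_rot: [0.87, 0.494, -0.001, -0.001]
ft_force: [-0.7, -0.3, 0.4]
grip_width: 1.0
grasp_force: 0.0
```

```bash
python3 -c "
from h import *
plan(.5015,-.196,.053,-30.7)"
```

```text
pos [ 0.5011 -0.1961  0.0788] y yaw -30.86 F [-0.7 -0.3  0.4] M [-0.    0.   -0.02] grip 1.0 0.0 t 2.75 q7 -0.03
shift [0.0003 0.0003 0.0258] turn [-0.001  0.    -0.003]
```

Call:
jog_arm:
  increments:
    - [0, 0, 0.013, 0, 0, 0, 1]
    - [0, 0, 0.0255, 0, 0, 0, 1]
    - [0, 0, 0.0255, 0, 0, 0, 0]
    - [0, 0, 0.0255, 0, 0, 0, -0.5]
    - [0, 0, 0.0255, 0, 0, 0, -1]
  grip_force: 70

```text
clock: 3.17
position: [0.5014, -0.1972, 0.0537]
ee_rot: [0.87, 0.493, 0.0, 0.0]
ft_force: [0.6, 0.2, 1.1]
grip_width: 0.602
grasp_force: 0.0
```

Call:
jog_arm:
  increments:
    - [0, 0, 0, 0, 0, 0, -1]
    - [0, 0, 0, 0, 0, 0, -1]
    - [0, 0, 0, 0, 0, 0, -1]
    - [0, 0, 0, 0, 0, 0, -1]
    - [0, 0, 0, 0, 0, 0, -1]

```text
clock: 3.58
position: [0.5016, -0.1974, 0.0539]
ee_rot: [0.87, 0.493, 0.001, 0.0]
ft_force: [-0.1, 0.2, 5.6]
grip_width: 0.173
grasp_force: 69.1
```

```bash
python3 -c "
from h import *
plan(.5015,-.196,.053,-30.7)"
```

```text
pos [ 0.5016 -0.1974  0.0539] y yaw -30.95 F [-0.1  0.2  5.6] M [ 0.04  0.21 -0.02] grip 0.173 69.1 t 3.58 q7 -0.01
shift [ 0.0011 -0.0008  0.0009] turn [ 0.001 -0.001 -0.004]
```

Call:
jog_arm:
  increments:
    - [0, 0, -0.03, 0, 0, 0, -1]
    - [0, 0, -0.06, 0, 0, 0, -1]
    - [0, 0, -0.1, 0, 0, 0, -1]
    - [0, 0, -0.13, 0, 0, 0, -1]
    - [0.02, 0, -0.14, 0, 0, -0.05, -1]

```text
clock: 4.0
position: [0.5113, -0.1842, 0.198]
ee_rot: [0.859, 0.512, 0.002, 0.002]
ft_force: [1.0, -0.5, -0.9]
grip_width: 0.172
grasp_force: 68.6
```

```bash
python3 -c "
from h import *
plan(.5885,.0275,.19,-10.6)"
```

```text
pos [ 0.5113 -0.1842  0.198 ] y yaw -28.44 F [ 1.  -0.5 -0.9] M [-0.05 -0.07 -0.03] grip 0.172 68.6 t 4.0 q7 -0.11
shift [ 0.2229 -0.033   0.0081] turn [ 0.006 -0.    -0.311]
```

Call:
jog_arm:
  increments:
    - [0.04, -0.006, 0, 0, 0, -0.07, -1]
    - [0.08, -0.012, 0, 0, 0, -0.14, -1]
    - [0.12, -0.018, 0, 0, 0, -0.21, -1]
    - [0.16, -0.024, 0, 0, 0, -0.27, -1]
    - [0.2, -0.03, 0, 0, 0, -0.311, -1]

```text
clock: 4.42
position: [0.5792, 0.013, 0.1929]
ee_rot: [0.766, 0.643, 0.0, -0.0]
ft_force: [1.3, 0.2, -0.6]
grip_width: 0.174
grasp_force: 68.6
```

Call:
jog_arm:
  increments:
    - [0, 0, 0, 0, 0, 0, -1]
    - [0, 0, 0, 0, 0, 0, -1]
    - [0, 0, 0, 0, 0, 0, -1]
    - [0, 0, 0, 0, 0, 0, -1]

```text
clock: 4.75
position: [0.5787, 0.0091, 0.1931]
ee_rot: [0.768, 0.64, -0.0, 0.0]
ft_force: [0.0, -0.1, -1.2]
grip_width: 0.174
grasp_force: 68.6
```

```bash
python3 -c "
from h import *
plan(.5889,.0264,.19,-10.6)"
```

```text
pos [0.5787 0.0091 0.1931] y yaw -10.38 F [ 0.  -0.1 -1.2] M [-0.03  0.04  0.01] grip 0.174 68.6 t 4.75 q7 -0.15
shift [0.0189 0.0069 0.003 ] turn [-0.     0.001  0.004]
```

Call:
jog_arm:
  increments:
    - [0.019, 0.007, 0.01, 0, 0, 0, -1]
    - [0.019, 0.007, 0.018, 0, 0, 0, -1]
    - [0.019, 0.007, 0.018, 0, 0, 0, -1]
    - [0.019, 0.007, 0.018, 0, 0, 0, -1]
    - [0.019, 0.007, 0.018, 0, 0, 0, -1]

```text
clock: 5.17
position: [0.5892, 0.0266, 0.1756]
ee_rot: [0.768, 0.64, 0.0, 0.0]
ft_force: [-0.4, -1.4, 0.1]
grip_width: 0.166
grasp_force: 68.6
```

Run:
```python
from h import *
plan(.5889,.0264,.155,-10.6)
a=[]
for n,b in(("side",(170,290,180,320)),("wrist",(170,290,240,400))):
    c=optics.camera(n);np.savez(n+"4",**c)
    a.append(cv2.resize(c["color"][b[0]:b[1],b[2]:b[3],::-1],(400,int(400*120/(b[3]-b[2]))),interpolation=cv2.INTER_CUBIC))
h=min(x.shape[0] for x in a);cv2.imwrite("pics/g4.png",cv2.convertScaleAbs(np.hstack([x[:h] for x in a]),alpha=1.6))
```

```text
pos [0.5892 0.0266 0.1756] y yaw -10.36 F [-0.4 -1.4  0.1] M [-0.01 -0.01 -0.01] grip 0.166 68.6 t 5.17 q7 -0.17
shift [-0.0003 -0.0003  0.0206] turn [0.    0.    0.004]
```

View pics/g4.png

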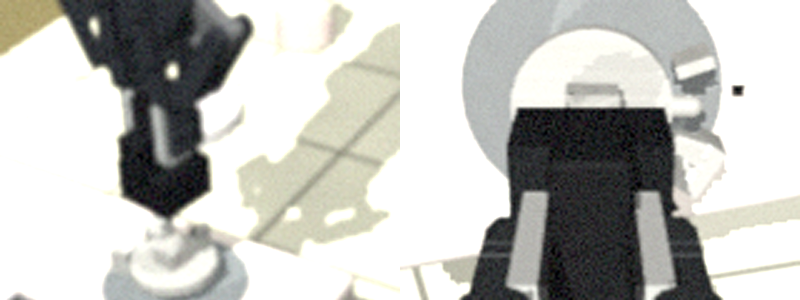

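Run:
```python
from h import *
c=dict(np.load("wrist4.npz"))
f=lambda L:[(240+(x-400+.5)/2.5-.5,170+(y+.5)/2.5-.5) for x,y in L]
o=get_obs();T=Ro.from_quat(o["ee_rot"])
L=T.inv().apply(ray(c,f([(516,108),(672,108)]),.1217)-o["position"]);print("bottom edge in tool",L.round(4))
rim=[(509,100),(590,28),(670,100),(530,55),(650,55)]
Q=ray(c,f(rim),.076)[:,:2];A=np.c_[2*Q,np.ones(len(Q))];s=np.linalg.lstsq(A,(Q**2).sum(1),rcond=None)[0]
print("skirt",s[:2],np.sqrt(s[2]+s[:2]@s[:2]))
W=cloud(c);m=(c["color"].max(2)<60)
P=T.inv().apply((W[180:290,270:370].reshape(-1,3)[m[180:290,270:370].ravel()])-o["position"])
P=P[np.isfinite(P[:,0])]
face=P[(P[:,2]>.034)&(P[:,2]<.052)&(abs(P[:,1])<.03)];print(len(face),np.percentile(face,[5,50,95],axis=0).round(4))
```

```text
bottom edge in tool [[ 0.0171 -0.0189  0.0542]
 [ 0.017   0.019   0.0542]]
skirt [0.58846324 0.0277407 ] 0.024691342215680052
472 [[ 0.0168 -0.0173  0.0349]
 [ 0.0172 -0.0019  0.045 ]
 [ 0.0176  0.0156  0.0512]]
```

Wrist view: the black foot is centred on the spindle laterally; along tool x it needs about +1.7 mm. Correct that and lower part-way.

Call:
jog_arm:
  increments:
    - [0.0017, -0.0004, 0.01, 0, 0, 0.004, -1]
    - [0.0017, -0.0004, 0.02, 0, 0, 0.004, -1]
    - [0.0017, -0.0004, 0.028, 0, 0, 0.004, -1]
    - [0.0017, -0.0004, 0.034, 0, 0, 0.004, -1]
    - [0.0017, -0.0004, 0.034, 0, 0, 0.004, -1]

```text
clock: 5.68
position: [0.5887, 0.0295, 0.1399]
ee_rot: [0.769, 0.639, -0.001, -0.0]
ft_force: [-1.3, -0.7, 2.9]
grip_width: 0.167
grasp_force: 69.3
```

```bash
python3 -c "
from h import *
plan(.5889,.0284,.130,-10.6)"
```

```text
pos [0.5887 0.0295 0.1399] y yaw -10.49 F [-1.3 -0.7  2.9] M [-0.23  0.42 -0.02] grip 0.167 69.3 t 5.68 q7 -0.16
shift [-0.001   0.0004  0.0099] turn [-0.001  0.001  0.002]
```

Call:
jog_arm:
  increments:
    - [-0.0006, 0.0002, 0.002, 0, 0, 0, -1]
    - [-0.0006, 0.0002, 0.004, 0, 0, 0, -1]
    - [-0.0006, 0.0002, 0.006, 0, 0, 0, -1]
    - [-0.0006, 0.0002, 0.008, 0, 0, 0, -1]
    - [-0.0006, 0.0002, 0.008, 0, 0, 0, -1]

```text
clock: 6.1
position: [0.5892, 0.0289, 0.1328]
ee_rot: [0.769, 0.639, -0.0, -0.0]
ft_force: [0.6, -1.2, -1.5]
grip_width: 0.173
grasp_force: 68.6
```

```bash
python3 -c "
from h import *
plan(.5889,.0284,.130,-10.6)"
```

```text
pos [0.5892 0.0289 0.1328] y yaw -10.5 F [ 0.6 -1.2 -1.5] M [-0.44  0.01  0.02] grip 0.173 68.6 t 6.1 q7 -0.16
shift [-0.0005 -0.0002  0.0028] turn [-0.     0.     0.002]
```

Call:
jog_arm:
  increments:
    - [-0.0004, 0, 0.001, 0, 0, 0, -1]
    - [-0.0004, 0, 0.002, 0, 0, 0, -1]
    - [-0.0004, 0, 0.003, 0, 0, 0, -1]
    - [-0.0004, 0, 0.0035, 0, 0, 0, -1]
    - [-0.0004, 0, 0.0035, 0, 0, 0, -1]

```text
clock: 6.52
position: [0.5893, 0.0288, 0.1299]
ee_rot: [0.769, 0.64, 0.0, -0.0]
ft_force: [-0.5, -0.3, 1.1]
grip_width: 0.169
grasp_force: 68.9
```

```bash
python3 -c "
from h import *
plan(.5889,.0284,.120,-10.6)"
```

```text
pos [0.5893 0.0288 0.1299] y yaw -10.48 F [-0.5 -0.3  1.1] M [-0.19  0.15  0.01] grip 0.169 68.9 t 6.52 q7 -0.15
shift [-0.0005 -0.0003  0.0099] turn [ 0.    -0.     0.002]
```

Call:
jog_arm:
  increments:
    - [0, 0, 0.001, 0, 0, 0, -1]
    - [0, 0, 0.002, 0, 0, 0, -1]
    - [0, 0, 0.003, 0, 0, 0, -1]
    - [0, 0, 0.003, 0, 0, 0, -1]
    - [0, 0, 0.003, 0, 0, 0, -1]

```text
clock: 6.93
position: [0.5894, 0.0288, 0.1271]
ee_rot: [0.769, 0.64, 0.0, -0.0]
ft_force: [-2.0, -0.3, 5.7]
grip_width: 0.17
grasp_force: 69.6
```

```bash
python3 -c "
from h import *
plan(.5889,.0284,.120,-10.6)"
```

```text
pos [0.5894 0.0288 0.1271] y yaw -10.49 F [-2.  -0.3  5.7] M [-0.18  0.69 -0.04] grip 0.17 69.6 t 6.93 q7 -0.15
shift [-0.0005 -0.0004  0.0071] turn [ 0.    -0.     0.002]
```

Call:
jog_arm:
  increments:
    - [0, 0, 0.0015, 0, 0, 0, -1]
    - [0, 0, 0.003, 0, 0, 0, -1]
    - [0, 0, 0.0045, 0, 0, 0, -1]
    - [0, 0, 0.006, 0, 0, 0, -1]
    - [0, 0, 0.006, 0, 0, 0, -1]

```text
clock: 7.35
position: [0.5894, 0.0288, 0.1218]
ee_rot: [0.769, 0.64, 0.0, -0.0]
ft_force: [-4.2, -0.4, 11.9]
grip_width: 0.168
grasp_force: 70.4
```

```bash
python3 -c "
from h import *
plan(.5889,.0284,.120,-10.6)"
```

```text
pos [0.5894 0.0288 0.1218] y yaw -10.49 F [-4.2 -0.4 11.9] M [-0.12  1.16  0.03] grip 0.168 70.4 t 7.35 q7 -0.15
shift [-0.0005 -0.0005  0.0018] turn [ 0.    -0.001  0.002]
```

Call:
jog_arm:
  increments:
    - [0, -0.0006, 0.0015, 0, 0, 0, -1]
    - [-0.0001, -0.0006, 0.0015, 0, 0, 0.12, -1]
    - [-0.0002, -0.0005, 0.0015, 0, 0, 0.24, -1]
    - [-0.0003, -0.0004, 0.0015, 0, 0, 0.36, -1]
    - [-0.0004, -0.0003, 0.0015, 0, 0, 0.48, -1]

```text
clock: 7.77
position: [0.5902, 0.0288, 0.1216]
ee_rot: [0.9, 0.436, 0.002, -0.0]
ft_force: [-5.6, 0.3, 20.4]
grip_width: 0.172
grasp_force: 71.6
```

```bash
python3 -c "
from h import *
plan(.5889,.0284,.120,-87)"
```

```text
pos [0.5902 0.0288 0.1216] y yaw -38.32 F [-5.6  0.3 20.4] M [-0.03  1.38  0.09] grip 0.172 71.6 t 7.77 q7 -0.6
shift [-0.0011 -0.0008  0.0016] turn [-0.    -0.004  0.85 ]
```

Call:
jog_arm:
  increments:
    - [-0.0003, -0.0002, 0, 0, 0, 0.12, -1]
    - [-0.0006, -0.0002, 0, 0, 0, 0.24, -1]
    - [-0.001, -0.0002, 0, 0, 0, 0.36, -1]
    - [-0.001, -0.0002, 0, 0, 0, 0.48, -1]
    - [-0.001, -0.0002, 0, 0, 0, 0.6, -1]

```text
clock: 8.18
position: [0.5905, 0.0283, 0.1217]
ee_rot: [0.989, 0.151, 0.003, -0.0]
ft_force: [2.0, 0.0, 16.2]
grip_width: 0.163
grasp_force: 70.9
```

```bash
python3 -c "
from h import *
plan(.590,.0278,.120,-92)"
```

```text
pos [0.5905 0.0283 0.1217] y yaw -72.68 F [ 2.   0.  16.2] M [ 0.09 -0.09  0.14] grip 0.163 70.9 t 8.18 q7 -1.15
shift [-0.0007  0.0003  0.0017] turn [-0.001 -0.006  0.337]
```

Call:
jog_arm:
  increments:
    - [-0.0003, 0, 0, 0, 0, 0.08, -1]
    - [-0.0006, 0, 0, 0, 0, 0.15, -1]
    - [-0.0006, 0, 0, 0, 0, 0.2, -1]
    - [-0.0006, 0, 0, 0, 0, 0.24, -1]
    - [-0.0006, 0, 0, 0, 0, 0.24, -1]

```text
clock: 8.6
position: [0.5898, 0.0274, 0.1217]
ee_rot: [0.999, 0.033, 0.003, -0.0]
ft_force: [-0.1, -1.6, 19.1]
grip_width: 0.167
grasp_force: 71.2
```

```bash
python3 -c "
from h import *
plan(.590,.0278,.120,-92)"
```

```text
pos [0.5898 0.0274 0.1217] y yaw -86.25 F [-0.1 -1.6 19.1] M [-0.39  0.11  0.19] grip 0.167 71.2 t 8.6 q7 -1.37
shift [ 0.0002 -0.0004  0.0017] turn [-0.    -0.005  0.1  ]
```

Call:
jog_arm:
  increments:
    - [0, 0, -0.003, 0, 0, 0, -1]
    - [0, 0, -0.005, 0, 0, 0, -1]
    - [0, 0, -0.007, 0, 0, 0, -1]
    - [0, 0, -0.009, 0, 0, 0, -1]
    - [0, 0, -0.009, 0, 0, 0, -1]

```text
clock: 9.02
position: [0.5895, 0.0274, 0.1296]
ee_rot: [0.999, 0.034, 0.002, 0.0]
ft_force: [5.2, -1.1, 4.4]
grip_width: 0.17
grasp_force: 69.3
```

```bash
python3 -c "
from h import *
plan(.590,.0278,.120,-92)"
```

```text
pos [0.5895 0.0274 0.1296] y yaw -86.1 F [ 5.2 -1.1  4.4] M [-0.43 -1.34  0.18] grip 0.17 69.3 t 9.02 q7 -1.37
shift [ 0.0005 -0.0004  0.0096] turn [ 0.    -0.005  0.103]
```

Call:
jog_arm:
  increments:
    - [0, 0, 0, 0, 0, 0, -0.4]
    - [0, 0, 0, 0, 0, 0, 0]
    - [0, 0, 0, 0, 0, 0, 0.4]
    - [0, 0, 0, 0, 0, 0, 0.4]
    - [0, 0, 0, 0, 0, 0, 0.4]

```text
clock: 9.43
position: [0.5872, 0.0277, 0.1279]
ee_rot: [0.999, 0.034, -0.0, -0.0]
ft_force: [0.3, -0.2, -0.0]
grip_width: 0.699
grasp_force: 0.0
```

```bash
python3 -c "
from h import *
plan(.590,.0278,.2,-86)"
```

```text
pos [0.5872 0.0277 0.1279] y yaw -86.11 F [ 0.3 -0.2 -0. ] M [ 0.   -0.03  0.01] grip 0.699 0.0 t 9.43 q7 -1.37
shift [ 0.0027  0.0001 -0.0721] turn [-0.     0.001 -0.002]
```

Released cleanly. Next I'll raise the arm and pull back toward tool −x, then look.

Call:
jog_arm:
  increments:
    - [0, 0, -0.02, 0, 0, 0, 0.4]
    - [0, 0, -0.05, 0, 0, 0, 0.4]
    - [-0.02, 0, -0.09, 0, 0, 0, 0.4]
    - [-0.05, 0, -0.13, 0, 0, 0, 0.4]
    - [-0.08, 0, -0.15, 0, 0, 0, 0.4]

```text
clock: 9.85
position: [0.5122, 0.0221, 0.2769]
ee_rot: [0.999, 0.034, 0.001, 0.001]
ft_force: [-1.1, 0.6, 2.5]
grip_width: 0.698
grasp_force: 0.0
```

Call:
jog_arm:
  increments:
    - [0, 0, 0, 0, 0, 0, 0.4]
    - [0, 0, 0, 0, 0, 0, 0.4]
    - [0, 0, 0, 0, 0, 0, 0.4]
    - [0, 0, 0, 0, 0, 0, 0.4]

```text
clock: 10.18
position: [0.5117, 0.0228, 0.2737]
ee_rot: [0.999, 0.034, -0.001, 0.001]
ft_force: [0.3, 1.2, -0.7]
grip_width: 0.698
grasp_force: 0.0
```

Run:
```python
from h import *
plan(.59,.0278,.2,-86)
c=optics.camera("wrist");np.savez("w5",**c);W=cloud(c);col=c["color"]
m=(np.hypot(W[...,0]-.589,W[...,1]-.0277)<.04)&(W[...,2]>.09)&(col.max(2)<90)
Q=W[m];print(len(Q),np.percentile(Q[:,2],[50,80,95,99]))
T=Q[Q[:,2]>.118];print(len(T),T.mean(0),cv2.minAreaRect((T[:,:2]*1000).astype(np.float32)))
v,u=np.where(m);cv,cu=int(v.mean()),int(u.mean());print(cu,cv)
s=optics.camera("side")["color"][190:300,180:300]
a=col[max(cv-50,0):cv+50,max(cu-60,0):cu+60]
a=cv2.resize(a,(400,400*a.shape[0]//a.shape[1]));s=cv2.resize(s,(400,367));h=min(len(a),len(s))
cv2.imwrite("pics/end.png",cv2.convertScaleAbs(np.hstack([a[:h],s[:h]])[...,::-1],alpha=1.5))
```

```text
pos [0.5117 0.0228 0.2737] y yaw -86.09 F [ 0.3  1.2 -0.7] M [ 0.01 -0.01  0.02] grip 0.698 0.0 t 10.18 q7 -1.58
shift [0.0786 0.0002 0.0735] turn [ 0.001  0.002 -0.002]
1877 [0.12244888 0.12374284 0.12445501 0.12505979]
1072 [0.58969726 0.02742047 0.1233974 ] ((589.0498046875, 27.420907974243164), (49.654197692871094, 15.277844429016113), 5.971254348754883)
316 105
```

View pics/end.png

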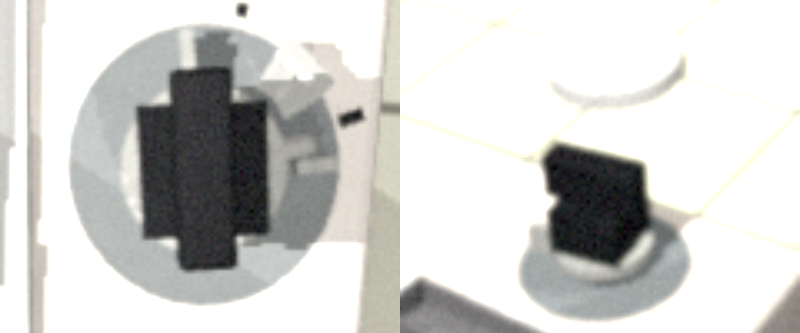

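The left view shows the knob level and centred. The tab (295,148) is past the guard (295,85) and lies against the far post (318,165). The knob's top is at 0.1234 m against 0.124 m expected, so the spindle is up and the knob is home.

```bash
python3 -c "
from h import *
print(workorder.hand_in())"
```

```text
the job is handed in; nothing more can be done
None
```

I fitted the knob fully home, pressed it, turned it under the guard to the warm stop and let it spring up, and left it on the spindle; the job is handed in, but no verdict was returned.

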